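# Close the junction box: hook the cover under the lip and lay it flat

### The job

Close the open junction box with the cover that fits it, the longer of the two loose covers: hold the cover tilted, hook one of its short edges under the fixed lip at the end of the box nearest the robot, then lower the other edge (do not let it drop) until the cover lies flat on the ledge inside the rim. Leave the shorter cover where it is.

Things in the scene. Friction and masses are not known exactly. Their poses are not given: they have to be found in the camera images.
- junction_box: White open-topped box fixed to the table, 174 (x) x 114 (y) x 58 mm high, walls 4 mm, inside 166 x 106. Origin: centre of its underside; z up, x along its length within 20 deg of the table's; lip at the -x end, two grey cable glands at the +x end. A ledge 18 to 24 mm wide runs round inside, top 38 mm up: the seated cover rests on it, centred on the box with 8 mm play each way in x and y.
- box_lip (a point): Middle of the free lower edge of the box's fixed lip: 59 mm from the box's centre towards -x, 54 mm up. The lip is 4 mm thick and reaches over the whole width from the -x wall; the slot between it and the ledge is 16 mm high, 24 mm deep. From this edge to the opposite wall the opening is 142 mm, less than the cover's length, so the cover enters only tilted.
- long_cover: The cover to use: white plate 150 (x) x 90 (y) x 5 mm, about 0.12 kg, lying flat on the table to the right of the box, x within 20 deg of the table's. Origin: centre of its underside, z up. On its centre stands a grip rib 12 mm thick (x), 44 long (y), 30 high; rib top 35 mm above the underside. Either short edge may go under the lip.
- short_cover: A similar white cover for another box, plate only 100 x 76 x 5 mm, with the same grip rib; lies on the table beside the long one, either side of it. Leave it alone. Origin: centre of its underside.
- cover_end_a (a point): Middle of the lower edge of the long cover's -x short side, 75 mm from its origin.
- cover_end_b (a point): Middle of the lower edge of the long cover's +x short side, 75 mm from its origin.

How it is judged (in metres and radians):
On the way:
1. one short edge of the long cover is under the lip, between lip and ledge, while the opposite edge is still raised (((x of cover_end_a in the frame of junction_box between -0.088 and -0.063 m and z of cover_end_a in the frame of junction_box between 0.034 and 0.05 m and z of cover_end_b in the frame of junction_box above 0.046 m and y of long_cover in the frame of junction_box between -0.015 and 0.015 m) or (x of cover_end_b in the frame of junction_box between -0.088 and -0.063 m and z of cover_end_b in the frame of junction_box between 0.034 and 0.05 m and z of cover_end_a in the frame of junction_box above 0.046 m and y of long_cover in the frame of junction_box between -0.015 and 0.015 m))), for 0.1 s.
At the end, for the whole second after the job is handed in: The long cover lies at rest on the box's ledge, underside 34 to 42 mm above the table, flat within 3 degrees, its centre within 11 mm of the box's middle along and across (so one short edge is under the lip), and the short cover is within 30 mm of where it started (x of long_cover in the frame of junction_box between -0.011 and 0.011 m and y of long_cover in the frame of junction_box between -0.011 and 0.011 m and z of long_cover in the frame of junction_box between 0.034 and 0.042 m and angle between long_cover's own z axis and vertical below 0.05 rad and linear speed of long_cover below 0.02 m/s and distance of short_cover from where it was at the start of the episode below 0.03 m); the robot touches nothing.
It fails at once if the cover is dropped or slammed into the box (turning faster than 5 rad/s over the box) (horizontal distance between long_cover and junction_box below 0.05 m and z of long_cover in the frame of junction_box below 0.08 m and angular speed of long_cover above 5 rad/s).
It fails at once if the short cover is moved by more than 30 mm (distance of short_cover from where it was at the start of the episode above 0.03 m).
It also fails if it takes over 38 s, if anything falls off the work surface, if the arm or the gripper's body presses on something with over 40 N, if the wrist force passes 120 N, or if a joint passes its speed limit or range.

### The arm

A 6-joint arm with a two-finger parallel gripper is mounted at the origin on a cart in front of the work surface, level with it; the furniture and walls round the work are solid. World frame = base frame: x ahead of the robot, y to its left, z up, the work surface at z = 0. Lengths are in m, angles in degrees, forces in N, time in s.
With the tool pointing down it reaches from about 0.325 to 0.775 m from the base axis. Payload 5.5 kg.
Tool frame: the origin (TCP) lies at the centre of the arm's flange, where the gripper is bolted on; the fingertips stand 182 mm ahead of it and the grasp point (between the pads) lies 163 mm ahead of it; z points along the fingers, y is the line along which they close (so a half turn about z gives the same grasp; the last joint's range is limited). The gripper opens to 88 mm and grips with 3 to 60 N. Pads are 20 mm wide; open, the fingers measure 115 mm over their backs; the gripper's body (75 mm by 178 mm) begins 61 mm behind the grasp point.
Start: joints at [-69.368, 5.22, 70.514, -0, 104.267, -3.249], TCP at [0.243, -0.549, 0.405] pointing down, gripper open.
Joint ranges: [-164.24, 164.24], [-49.07, 125.15], [9.68, 141.18], [-86.29, 266.29], [3.28, 154.24], [-151.56, 151.56]. Speed limits (degrees/s): [147.25, 147.25, 172.46, 180, 180, 180].

### API

Orientations are given as [roll, pitch, yaw] about the fixed x, y, z axes, in that order (R = Rz(yaw) Ry(pitch) Rx(roll)).
In Python, from station import r gives the robot as it stands. The module is installed in compiled form; this text tells all that it offers. Calls block until the motion is done:
- r.reach(position, orientation): joint-space move of the TCP to a pose.
- r.servo_line(position, rotation=None, speed=0.15): straight line of the TCP; rotation=None keeps the orientation; speed is the mean speed in m/s.
- r.move_joints(angles): joint-space move.
- r.let_go() and r.grab(squeeze=None): open the fingers fully, or close them until they stop; squeeze is the grip in N (None keeps the last).
- r.wait(seconds).
- r.inverse_kinematics(position, orientation): joint angles nearest the present ones, or None.
- r.sense(): the state.
- r.snapshot(name): name is "side" or "top" or "wrist"; returns a dict with "frame" (400x640x3 uint8, red, green, blue), "fx", "fy", "cx", "cy" (pixels), "dist_coeffs" ([k1, k2, p1, p2, k3] as OpenCV has them; the pictures are not rectified), "R" (3x3) and "t" (3): a world point X has camera coordinates R X + t. Camera axes: x right, y down, z forward; pixel columns grow to the right and rows downward; lengths in m; the calibration is good to about 2 mm. A picture is of the moment at which its call begins. There is no depth.
A pose or a line that the arm cannot do raises r.IKError and nothing moves.
- r.hand_in(): hands the job in; it is judged then, once.
The state is a dict: "clock": time; "joints": joint angles; "joint_vel": joint speeds; "joint_torque": joint torques, N m; "tcp_pos": TCP position; "orientation": TCP orientation; "contact_force": force on the tool from outside, world axes, zero at the start; "torque": the same for the moment, N m; "opening": finger opening in m; "gripper_force": force on a finger pad.
Only numpy, scipy, OpenCV 4.12 (cv2) and the standard library are available. Lean on these libraries where they do the work, as an engineer would, in place of code of your own. Each camera call takes 0.05 s, during which the arm holds its last target. There are 200 camera calls.

## Working session

There is one attempt and no reset: what is moved stays moved. The work goes in short steps, each a Python script; the robot and the scene stay as the last script left them, time stands still between calls to the robot, and variables do not carry over. Pictures are saved under pics/ and viewed, at most 10 in all, crops included, and the job is handed in when it is done.

```bash
mkdir -p pics; python3 - <<'E'
from station import r
import cv2,pickle,numpy as np
d={n:r.snapshot(n) for n in("top","side")}
pickle.dump(d,open("s0.pkl","wb"))
for n in d: print(n,d[n]["fx"],d[n]["dist_coeffs"],(-np.array(d[n]["R"]).T@np.array(d[n]["t"])).round(3)); print(np.array(d[n]["R"]).round(2).tolist())
cv2.imwrite("pics/a.png",np.hstack([d["top"]["frame"]])[:,:,::-1]); cv2.imwrite("pics/b.png",d["side"]["frame"][:,:,::-1])
print(r.sense())
E
```

```text
top 501.76246625460175 [-0.14728716  0.          0.          0.          0.        ] [ 0.434 -0.045  1.024]
[[-0.01, -1.0, 0.01], [-1.0, 0.01, -0.08], [0.08, -0.01, -1.0]]
side 409.00423897367983 [0.0321174 0.        0.        0.        0.       ] [0.22  0.723 0.432]
[[-0.94, -0.35, 0.02], [-0.17, 0.39, -0.9], [0.31, -0.85, -0.43]]
{'clock': 0.1, 'joints': array([-6.93663568e+01,  5.25894213e+00,  7.05727047e+01, -6.63726745e-04,
        1.04266198e+02, -3.24878735e+00]), 'joint_vel': array([-0.06871054, -0.14868906, -0.1112569 , -0.04485812, -0.04129757,
        0.01095337]), 'joint_torque': array([ 3.75764823e-03, -4.47857809e+01, -4.07569134e+01,  7.01940665e-02,
        2.84456142e-02, -1.15802022e-04]), 'tcp_pos': array([ 0.24293301, -0.54868394,  0.40364056]), 'orientation': array([-1.79902276e+02, -4.90251386e-03,  2.38822634e+01]), 'contact_force': array([ 0.49672323,  0.12467084, -0.56382811]), 'torque': array([-0.01468447,  0.00202073,  0.02773237]), 'gripper_force': 0.0, 'opening': 0.08769220525846595}
```

View pics/a.png

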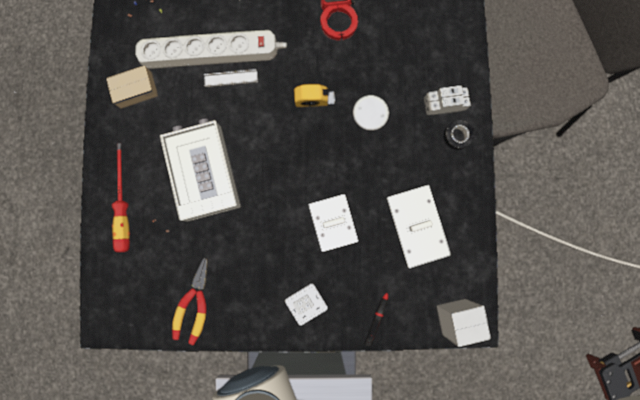

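View pics/b.png

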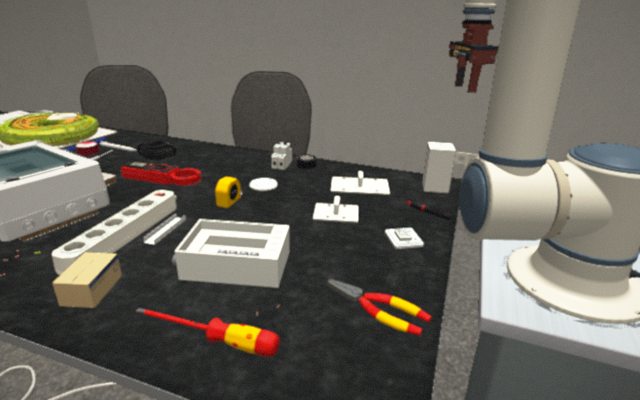

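The top view shows the box at about (200,170) with its lip at the bottom end and glands at the top. The long cover is at (420,227) and the short cover at (333,222). The side view confirms both covers lie flat with ribs up. Next I measure them.

```bash
cat > h.py <<'E'
import numpy as np,cv2
def ray(d,px,z):
    K=np.array([[d["fx"],0,d["cx"]],[0,d["fy"],d["cy"]],[0,0,1.]]);R=np.array(d["R"]);t=np.array(d["t"])
    u=cv2.undistortPoints(np.array(px,float).reshape(-1,1,2),K,np.array(d["dist_coeffs"],float)).reshape(-1,2)
    v=np.c_[u,np.ones(len(u))]@R; c=-R.T@t
    return c+v*((z-c[2])/v[:,2])[:,None]
def proj(d,X):
    K=np.array([[d["fx"],0,d["cx"]],[0,d["fy"],d["cy"]],[0,0,1.]])
    return cv2.projectPoints(np.array(X,float).reshape(-1,1,3),cv2.Rodrigues(np.array(d["R"]))[0],np.array(d["t"],float),K,np.array(d["dist_coeffs"],float))[0].reshape(-1,2)
def rect(P): # world xy points -> centre, size(long,short), yaw of long axis in deg (-90..90)
    (c,s,a)=cv2.minAreaRect((np.array(P)[:,:2]*1000).astype(np.float32))
    if s[0]<s[1]: s=s[::-1]; a+=90
    return np.array(c)/1000,s,(a+90)%180-90
E
python3 - <<'E'
import pickle,cv2,numpy as np
from h import *
d=pickle.load(open("s0.pkl","rb"))["top"]
f=d["frame"];m=(f.min(2)>120).astype(np.uint8)
cs,_=cv2.findContours(m,cv2.RETR_EXTERNAL,cv2.CHAIN_APPROX_NONE)
for c in cs:
    if cv2.contourArea(c)<700 or cv2.boundingRect(c)[1]>345:continue
    p=c[:,0].mean(0)
    if p[0]>490: continue
    for z in (0.005,0.058): print(p.round(),z,rect(ray(d,c[:,0],z)))
a=f[100:240,140:280];b=f[170:290,300:470]
cv2.imwrite("pics/c.png",np.hstack([cv2.resize(a,(560,560),interpolation=2)])[:,:,::-1])
print("nadir",proj(d,[[.434,-.045,0]]))
E
```

```text
[470. 326.] 0.005 (array([ 0.25018256, -0.36395029]), (72.59107208251953, 72.56344604492188), 11.564598083496094)
[470. 326.] 0.058 (array([ 0.25972568, -0.3473703 ]), (68.81702423095703, 68.79082489013672), 11.564589500427246)
[306. 304.] 0.005 (array([ 0.30077609, -0.0269344 ]), (68.406005859375, 62.48373794555664), -58.95895195007324)
[306. 304.] 0.058 (array([ 0.30768878, -0.02787616]), (64.84952545166016, 59.23514175415039), -58.95893859863281)
[333. 222.] 0.005 (array([ 0.46535535, -0.08310207]), (102.59396362304688, 78.91136932373047), 15.315390586853027)
[333. 222.] 0.058 (array([ 0.46371146, -0.08112363]), (97.2599868774414, 74.8087158203125), 15.315393447875977)
[418. 226.] 0.005 (array([ 0.45710028, -0.25829578]), (152.95010375976562, 93.00045013427734), 16.080829620361328)
[418. 226.] 0.058 (array([ 0.45588556, -0.24720886]), (144.99818420410156, 88.16527557373047), 16.080829620361328)
[197. 169.] 0.005 (array([0.57946826, 0.19626903]), (194.79579162597656, 123.53684997558594), 14.62049674987793)
[197. 169.] 0.058 (array([0.5718916 , 0.18372275]), (184.66822814941406, 117.11408996582031), 14.620500564575195)
[371. 112.] 0.005 (array([ 0.69443457, -0.16366789]), (73.38671112060547, 72.71783447265625), 89.94960021972656)
[371. 112.] 0.058 (array([ 0.68088074, -0.15750076]), (69.57138061523438, 68.9371109008789), 89.95038604736328)
[128.  84.] 0.005 (array([0.7627749 , 0.35071863]), (89.0909652709961, 57.012081146240234), -73.11451530456543)
[128.  84.] 0.058 (array([0.74566791, 0.3301424 ]), (84.45905303955078, 54.04800033569336), -73.11447715759277)
[209.  46.] 0.005 (array([0.84326587, 0.17643068]), (327.0846252441406, 54.6035041809082), -87.11561727523804)
[209.  46.] 0.058 (array([0.82197406, 0.1649158 ]), (310.07928466796875, 51.76465606689453), -87.11560988426208)
nadir [[314.31713258 238.00448599]]
```

View pics/c.png

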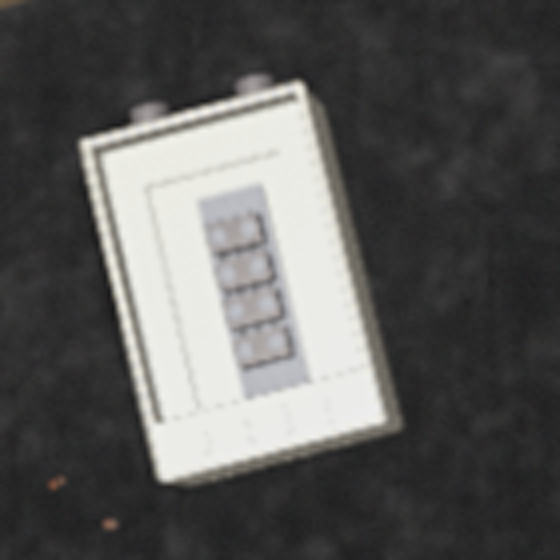

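```bash
cat >> h.py <<'E'
from scipy.spatial.transform import Rotation as Ro
def tool(origin,yaw,tilt,up,flip,back=0.163):
    """TCP pose gripping a cover with given underside-centre, yaw, tilt (deg, +x end raised), grasp point `up` above underside"""
    C=Ro.from_euler('ZY',[yaw,-tilt],degrees=True)
    T=C*Ro.from_euler('ZX',[90*flip,180],degrees=True)
    g=np.array(origin)+C.apply([0,0,up+back])
    return g,T.as_euler('xyz',degrees=True)
def hooked(box,byaw,xa,za,tilt):
    "cover origin in world from end_a position in box frame"
    p=np.array([xa,0,za])+75e-3*np.array([np.cos(np.radians(tilt)),0,np.sin(np.radians(tilt))])
    return np.array([box[0],box[1],0])+Ro.from_euler('z',byaw,degrees=True).apply(p)
E
python3 - <<'E'
import pickle
from h import *
from station import r
d=pickle.load(open("s0.pkl","rb"))["top"]
f=d["frame"]
for th in (170,190,205,215):
    m=(f.min(2)>th).astype(np.uint8)[100:240,140:280]
    cs,_=cv2.findContours(m,cv2.RETR_EXTERNAL,cv2.CHAIN_APPROX_NONE)
    c=max(cs,key=cv2.contourArea)[:,0]+[140,100]
    print(th,rect(ray(d,c,.058)))
box,by=[.572,.184],14.6
for fl in(1,-1):
    for P in [tool([.457,-.258,0],16,0,.029,fl),tool([.457,-.258,.15],16,0,.029,fl),tool(hooked(box,by,-.05,.15,12),by,12,.029,fl),tool(hooked(box,by,-.072,.038,0),by,0,.029,fl)]:
        j=r.inverse_kinematics(*P);print(fl,None if j is None else np.round(j))
E
```

```text
170 (array([0.56878143, 0.18338162]), (175.0474395751953, 114.27417755126953), 14.574026107788086)
190 (array([0.56831952, 0.18317014]), (173.42921447753906, 113.07557678222656), 14.623309135437012)
205 (array([0.56826642, 0.18296652]), (172.93338012695312, 111.4545669555664), 14.331995010375977)
215 (array([0.56398431, 0.18168237]), (162.92791748046875, 110.74177551269531), 14.458464622497559)
1 [-33.  -3. 100.  -0.  82. -49.]
1 [-33.  -7.  89.  -0.  98. -49.]
1 [15. -3. 84.  0. 87. -0.]
1 [15.  8. 85. -0. 87. -0.]
-1 [-33.  -3. 100.  -0.  82. 131.]
-1 [-33.  -7.  89.  -0.  98. 131.]
-1 None
-1 None
```

Box found at (0.5685, 0.1832), yaw 14.55°, measured 174x113 against 174x114 expected. I move above the cover and check it with the wrist camera.

```bash
python3 - <<'E'
import pickle
from h import *
from station import r
r.reach(*tool([.457,-.258,.12],16.1,0,.029,1))
d=r.snapshot("wrist");pickle.dump(d,open("w1.pkl","wb"))
cv2.imwrite("pics/d.png",d["frame"][:,:,::-1])
s=r.sense();print(s["clock"],s["tcp_pos"],s["orientation"],tool([.457,-.258,.12],16.1,0,.029,1))
m=(d["frame"].min(2)>150).astype(np.uint8)
cs,_=cv2.findContours(m,cv2.RETR_EXTERNAL,cv2.CHAIN_APPROX_NONE)
for c in cs:
    if cv2.contourArea(c)>3000: print(cv2.boundingRect(c),rect(ray(d,c[:,0],.005)))
E
```

```text
1.5417 [ 0.45674497 -0.25893004  0.3124848 ] [1.79982167e+02 4.91473768e-02 1.05977983e+02] (array([ 0.457, -0.258,  0.312]), array([-180. ,    0. ,  106.1]))
(0, 219, 57, 82) (array([ 0.18569133, -0.41483151]), (109.95734405517578, 62.156158447265625), 88.09746551513672)
(237, 144, 171, 95) (array([ 0.45639395, -0.25719553]), (149.6465606689453, 88.92781066894531), 16.00176239013672)
(559, 128, 72, 76) (array([ 0.69329846, -0.16303546]), (71.48335266113281, 70.96807098388672), -59.1441707611084)
(330, 0, 125, 44) (array([ 0.47095001, -0.10408307]), (99.79251861572266, 32.40337371826172), 16.31352424621582)
```

View pics/d.png

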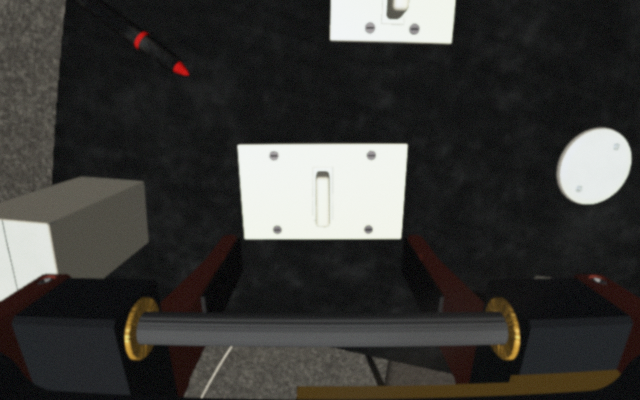

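The wrist view shows the long cover at (322,192), with its rib at (322,198) centred between the open fingers. It agrees with the top view within 1 mm, so I pick it up.

```bash
python3 - <<'E'
import pickle
from h import *
from station import r
c=[.4567,-.2578]
r.servo_line(*tool(c+[.03],16,0,.029,1),speed=.15)
r.servo_line(*tool(c+[.0],16,0,.029,1),speed=.05)
s=r.sense();print(s["clock"],s["tcp_pos"],s["contact_force"])
r.grab(30); s=r.sense();print(s["clock"],s["tcp_pos"],s["opening"],s["gripper_force"],s["contact_force"])
r.servo_line(*tool(c+[.03],16,0,.029,1),speed=.06)
r.servo_line(*tool(c+[.16],16,0,.029,1),speed=.2)
s=r.sense();print(s["clock"],s["tcp_pos"],s["opening"],s["contact_force"],s["torque"])
box,by=[.5685,.1832],14.55
r.reach(*tool(hooked(box,by,-.035,.12,12),by,12,.029,1)); r.wait(.3)
s=r.sense();print(s["clock"],s["tcp_pos"],s["orientation"],tool(hooked(box,by,-.035,.12,12),by,12,.029,1),s["opening"],s["contact_force"])
for n in("side","wrist","top"):
    d=r.snapshot(n);pickle.dump(d,open(f"c_{n}.pkl","wb"));cv2.imwrite(f"pics/c_{n}.png",d["frame"][:,:,::-1])
E
```

```text
3.0417 [ 0.45674885 -0.25781289  0.19204968] [ 0.3965167  -0.67127779  0.5620092 ]
4.1917 [ 0.45670017 -0.25780533  0.19199382] 0.011727879706628676 29.999865889549255 [ 0.10050384  0.00826737 -0.59256973]
5.6417 [ 0.45660831 -0.25772506  0.35026223] 0.011580717674723955 [-0.48829114  0.37394248 -1.24484863] [-0.02177241 -0.06460741  0.04951185]
7.6667 [0.56715875 0.18222049 0.32351154] [1.67989605e+02 3.29472029e-03 1.04496080e+02] (array([0.56699199, 0.1828086 , 0.32339772]), array([168.  ,   0.  , 104.55])) 0.011715385757050285 [ 0.20318813  0.19488472 -1.16752898]
```

View pics/c_side.png

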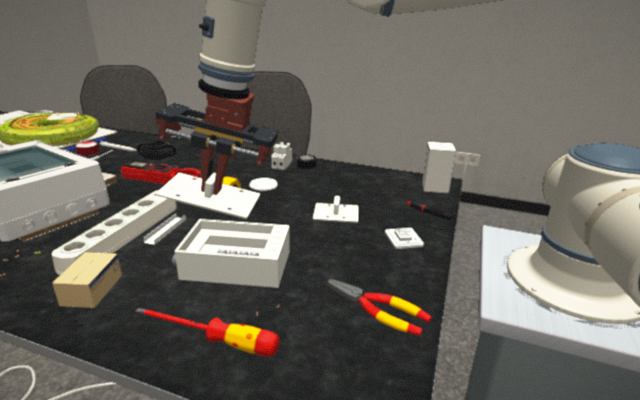

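View pics/c_wrist.png

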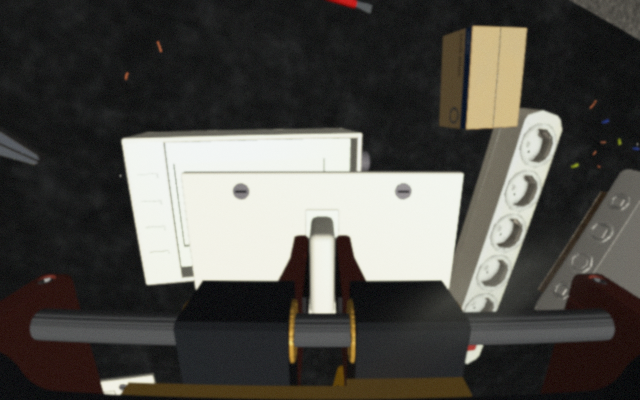

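The cover is held firmly at the 12° tilt above the box. In the wrist view the box's far rim corners are at about (123,139) and (361,131), which I use as a check before inserting.

```bash
cat > ins.py <<'E'
import pickle
from h import *
from station import r
box,by=[.5685,.1832],14.55
def go(xa,za,t,v):
    P=tool(hooked(box,by,xa,za,t),by,t,.029,1); r.servo_line(*P,speed=v)
    s=r.sense();print(round(s["clock"],2),xa,za,t,"err mm",((s["tcp_pos"]-P[0])*1e3).round(1),"F",s["contact_force"].round(1),"op",round(s["opening"]*1e3,1))
    return s
E
python3 - <<'E'
from ins import *
d=pickle.load(open("c_wrist.pkl","rb"))
Rb=Ro.from_euler('z',by,degrees=True)
w=ray(d,[[123,139],[361,131]],.058); print(Rb.inv().apply(w-np.array(box+[0])).round(4))
g=cv2.Canny(d["frame"],60,150); print(np.flatnonzero(g[200,100:200])+100,np.flatnonzero(g[150,100:200])+100, np.flatnonzero(g[100:200,250])+100)
go(-.045,.12,12,.1)
go(-.045,.06,12,.12)
go(-.045,.042,12,.04)
for n in("side","top"):
    d=r.snapshot(n);cv2.imwrite(f"pics/i_{n}.png",d["frame"][90:290,100:400,::-1] if n=="side" else d["frame"][:,:,::-1])
f=cv2.imread("pics/i_side.png");cv2.imwrite("pics/i_side2.png",cv2.resize(f,None,fx=2.6,fy=2.6))
E
```

```text
[[-0.0852  0.0573  0.058 ]
 [ 0.0857  0.059   0.058 ]]
[130 170 172 177 179] [122 163 166] [129 134 171 173]
8.07 -0.045 0.12 12 err mm [-0.1 -0.   0.2] F [ 0.   0.3 -1.8] op 12.2
8.72 -0.045 0.06 12 err mm [0.2 0.1 0.5] F [ 0.   0.2 -1. ] op 11.7
9.32 -0.045 0.042 12 err mm [-0.  -0.  -0.2] F [-0.9  0.4 -0.5] op 12.0
```

View pics/i_side2.png

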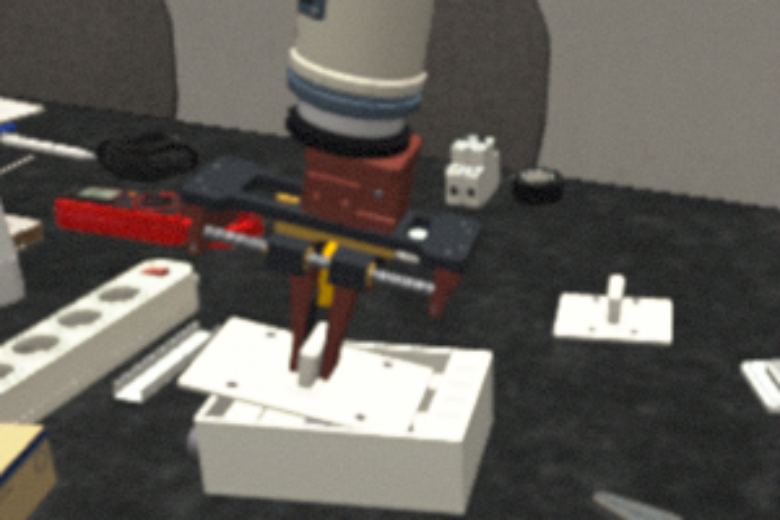

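The cover's low end is inside the opening at about (425,400), short of the lip. Its raised end at (200,370) is above the rim, with no contact force. I slide it under the lip and lower it.

```bash
python3 - <<'E'
from ins import *
go(-.058,.0415,12,.04)
s=go(-.074,.0415,12,.04)
if np.abs(s["contact_force"]).max()>10: raise SystemExit("contact")
r.wait(.3)
for t,za,xa in [(9,.041,-.073),(6,.0405,-.073),(3,.040,-.072),(1,.0395,-.0715),(0,.039,-.071),(0,.0383,-.071)]:
    s=go(xa,za,t,.03)
    if np.abs(s["contact_force"]).max()>15: print("contact");break
for n in("side","top"):
    d=r.snapshot(n);cv2.imwrite(f"pics/j_{n}.png",cv2.resize(d["frame"][180:300,150:320] if n=="side" else d["frame"][100:240,140:280],None,fx=4,fy=4,interpolation=2)[:,:,::-1])
E
```

```text
9.89 -0.058 0.0415 12 err mm [-0.2 -0.   0.2] F [-0.1 -0.7 -1.6] op 11.8
10.44 -0.074 0.0415 12 err mm [-0.1 -0.   0.2] F [-0.4  0.  -0.9] op 11.7
11.28 -0.073 0.041 9 err mm [ 0.2  0.1 -0.3] F [ 0.6 -0.2 -0.9] op 12.0
11.8 -0.073 0.0405 6 err mm [ 0.2  0.  -0.2] F [ 0.4  1.1 -0.9] op 12.1
12.35 -0.072 0.04 3 err mm [ 0.2  0.  -0.2] F [-0.8 -0.3 -2. ] op 12.0
12.76 -0.0715 0.0395 1 err mm [ 0.2  0.  -0.3] F [-0.4  0.4 -2.1] op 11.7
13.05 -0.071 0.039 0 err mm [ 0.1  0.  -0.2] F [ 0.3 -0.7 -1.1] op 12.2
13.3 -0.071 0.0383 0 err mm [-0.1 -0.  -0. ] F [ 0.9 -0.5 -1.5] op 11.7
```

View pics/j_side.png

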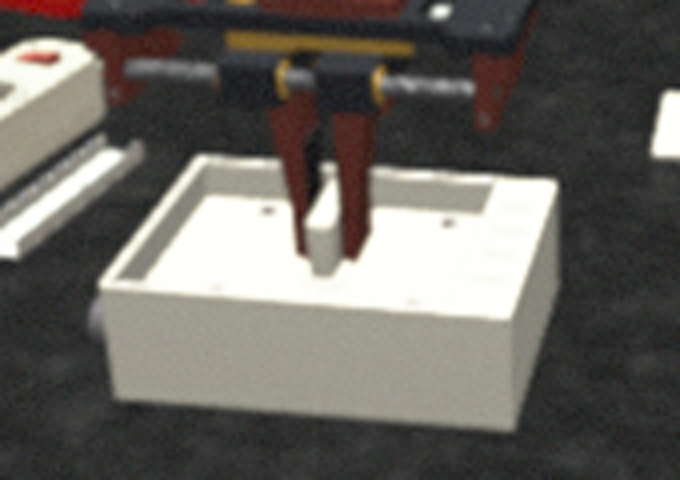

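The cover lies flat inside the rim with its right edge under the lip (about x=490 in the crop). I feel for the ledge, release and retreat.

```bash
python3 - <<'E'
from ins import *
for za in (.0378,.0373,.0368,.0363):
    s=go(-.071,za,0,.01)
    if s["contact_force"][2]>3: break
r.let_go(); s=r.sense();print(s["opening"],s["contact_force"])
P=tool(hooked(box,by,-.071,.12,0),by,0,.029,1);r.servo_line(*P,speed=.08)
P=tool(hooked(box,by,-.071,.25,0),by,0,.029,1);r.servo_line(*P,speed=.2)
r.move_joints([-60,5.2,70.5,0,104.3,0]);print(r.sense()["clock"])
d=r.snapshot("top");e=r.snapshot("side")
Rb=Ro.from_euler('z',by,degrees=True)
a=cv2.resize(d["frame"][100:240,140:280],(560,560),interpolation=2)
cv2.imwrite("pics/k.png",a[:,:,::-1])
f=cv2.resize(e["frame"][200:300,160:310],(600,400),interpolation=2);cv2.imwrite("pics/l.png",f[:,:,::-1])
for nm,x in(("-11",-.011),("0",0),("11",.011)): print(nm,((proj(d,Rb.apply([[x,0,.073]])+np.array(box+[0]))-[140,100])*4).round())
E
```

```text
13.65 -0.071 0.0378 0 err mm [0.  0.  0.2] F [ 0.7  0.5 -0.4] op 11.7
13.9 -0.071 0.0373 0 err mm [0.  0.  0.7] F [-2.  -0.4  3.9] op 11.8
0.08763302995080076 [0.49014547 0.11551067 0.02883365]
19.6917
-11 [[227. 295.]]
0 [[222. 274.]]
11 [[216. 252.]]
```

View pics/k.png

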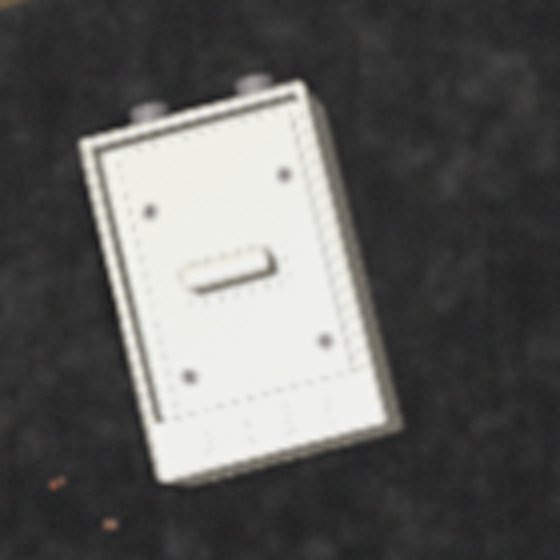

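View pics/l.png

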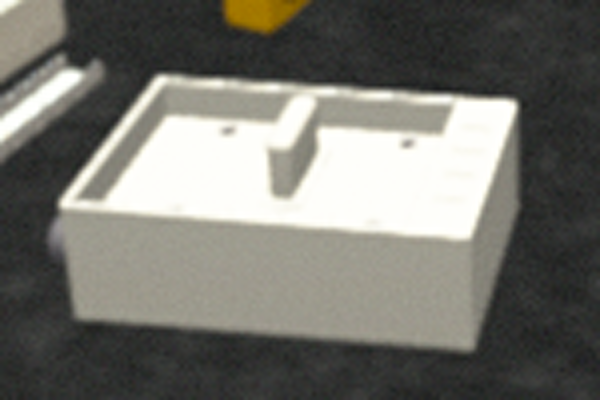

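The rib top is at about (225,265) in the crop, between the projected x=0 point (222,274) and x=+11 mm point (216,252). So the cover centre is at about x=+4 mm, and it lies flat with its near edge under the lip.

```bash
python3 -c "
from station import r
print(r.hand_in())"
```

```text
the job is handed in; nothing more can be done
None
```

The long cover was hooked under the lip, lowered flat onto the ledge (about 4 mm off centre along the box) and released; the short cover was never touched, and the job was handed in at about 20 s, though no verdict was returned.

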